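# Lay out the gauging station

## Robot

A 7-joint arm with a two-finger parallel gripper is mounted at the origin on the work surface. World frame = base frame: x ahead of the robot, y to its left, z up, the work surface at z = 0. Lengths are in m, angles in rad, forces in N, time in s.
With the tool pointing down it reaches from about 0.4 to 0.875 m from the base axis. Payload 4.4 kg.
Tool frame: the origin (TCP) lies at the very end of the fingers, on their centre line; the grasp point (between the pads) lies 19 mm behind it (env.pinch_z is the distance from the TCP to the grasp point, in m); z points along the fingers, y is the line along which they close (so a half turn about z gives the same grasp; the last joint's range is limited). The gripper opens to 85 mm and grips with 20 to 120 N. Pads are 22 mm wide; open, the fingers measure 114 mm over their backs; the gripper's body (76 mm by 85 mm) begins 54 mm behind the grasp point. The pads swing forward as they close: fully open they stand 13 mm farther back than shut.
Start: joints at [1.103, 0.628, 0.038, 1.517, -0.027, 0.996, -0.02], TCP at [0.254, -0.598, 0.231] pointing down, gripper open.
Joint ranges: [-3.06, 3.06], [-0.37, 2.12], [-1.25, 1.32], [0.18, 2.47], [-1.1, 4.24], [0.23, 1.98], [-2.94, 2.94]. Speed limits (rad/s): [2.57, 2.57, 3.14, 3.14, 3.14, 3.14, 3.14].

## Interface

Orientations are given as a unit quaternion [w, x, y, z].
In Python, from cell import status, vision, job, env gives the robot as it stands.
- The arm moves only by the shell command python3 -m handwheel 'ROWS'. ROWS is JSON, a list of rows, each an object of numbers: "dx", "dy", "dz": the shift along the tool's x, y, z in m; "roll": the turn about the tool's z in degrees; "gripper": the opening, from 0 (shut) to 1 (fully open). A call has 1 to 12 rows; each row shifts and turns the commanded pose from where the row before left it, along the tool's axes as they then stand; what a row does not reach is not made up. A row lasts 1/12 s, in which the tool goes at most 41.7 mm and 7.16 degrees, less where a joint would pass 70% of its speed; a pose out of reach is approached as far as the arm can. A call with a gripper value outside its range is refused whole. The fingers move at their own pace and stop on an object; the grip force is fixed at half the most. Time passes only in rows, so rows that do not move let the fingers close. It gives the time, the measured TCP pose, the force, the opening and the grip force at its end, in the units of the state.
- status.get_obs(): the state, without advancing time (a new reading comes with each control period).
- vision.get_image(name): name is "scene" or "top" or "wrist"; returns (picture, depth): 480x640x3 uint8, blue, green, red; 480x640 float32, m along the optical axis (not along the pixel's ray), 0 where there is no reading.
- vision.get_calibration(name): a dict with "intrinsics" (3x3 intrinsics, pixels), "origin" and "rotation" of the camera in the world; the wrist camera has in their place "tool_from_camera" (4x4, takes a point from camera to tool coordinates, whose origin is the TCP and whose axes are the flange's). Camera axes: x right, y down, z forward; pixel columns grow to the right and rows downward; lengths in m; the calibration is good to about 2 mm. A picture is of the moment at which its call begins: read the wrist's pose just before it. get_calibration takes no time and is no camera call.
- job.hand_in(): hands the job in; it is judged then, once.
The state is a dict: "time_s": time; "joint_pos": joint angles; "joint_vel": joint speeds; "joint_efforts": joint torques, N m; "position": TCP position; "tcp_rot": TCP orientation; "contact_force": force on the tool from outside, world axes, zero at the start; "torque": the same for the moment, N m; "gripper_width": finger opening in m; "finger_force": force on a finger pad.
Only numpy, scipy, OpenCV 4.12 (cv2) and the standard library are available. Lean on these libraries where they do the work, as an engineer would, in place of code of your own. Each camera call takes 0.05 s, during which the arm holds its last target. There are 200 camera calls.

## Task

Lay out the gauging station: stand the V-block on the bed of the bench centres, midway between the two heads, groove up and running from head to head; push the thin gauge block, standing upright, fully down into the narrow gap of the gap gauge, midway along the gap; and lay the solid disc centred on the round anvil with the setting ring centred on top of the disc. Set each thing down rather than dropping it, leave the thick gauge block, the feeler set and the rule where they are, and let go of everything.

Things in the scene. Friction and masses are not known exactly. Their poses are not given: they have to be found in the camera images.
- disc: Loose solid bright steel disc, 60 mm diameter, 14 mm thick, lying flat, with only a 6 mm black dot at its centre; 0.3 kg. Origin: centre of its underside; z up.
- ring: Loose bright steel setting ring with a wide open hole, outer diameter 54 mm, hole 30 mm, 18 mm high, lying flat; 0.22 kg. Origin: centre of its underside; z up.
- v_block: Loose steel V-block, 50 mm long (x) by 40 mm wide (y) by 35 mm high, with flat upright sides and a V groove in its top running along its x. Grip it across the 40 mm. 0.42 kg. Origin: centre of its underside; z up.
- thin_block: Loose thin steel gauge block standing upright: 10 mm thick (x), 30 mm wide (y), 50 mm tall (z); 0.12 kg. Origin: centre of its underside.
- thick_block: Loose thick steel gauge block standing upright: 24 mm thick (x), 30 mm wide (y), 50 mm tall; too thick for the gap. Stays where it is. Origin: centre of its underside.
- anvil: Fixed round light grey cast anvil, foot 100 mm in diameter, flat top 80 mm in diameter at 25 mm above the table, a thin dark circle near its edge and a dot at its centre. Origin: centre of its underside; z up.
- gap_gauge: Fixed gap gauge: light cast base 100 (x) by 80 (y) by 12 mm high, with two dark steel jaws at -x and +x. The gap between is 13 mm wide (x), 40 mm long (y, open-ended), floor 12 mm and jaw tops 36 mm above the table, mouth bevelled to 21 mm over the top 4 mm. Jaws' outer faces at x = +-28.5 mm. Origin: on the table under the gap's middle; z up.
- bench_centres: Fixed bench centres: light cast bed 200 (x) by 70 (y) mm, flat top 15 mm above the table, with a head 32 mm long, 50 wide, its top 70 mm above the table (black knob to 78) at each end. The heads' inner faces are 132 mm apart; from each a point reaches inwards, 56 mm above the table, points 92 mm apart. Origin: on the table under the bed's middle; x runs from head to head; z up.
- feelers: Loose folded feeler-gauge set, a flat steel bar 85 (x) by 16 by 10 mm with a brass pivot, lying among the things. Stays where it is. Origin: centre of its underside.
- scale: Loose flat aluminium rule, 110 (x) by 16 by 4 mm, lying among the things. Stays where it is. Origin: centre of its underside.
Not all that is in view belongs to the job. What is shaped like the disc but brown or red is not meant.

How it is judged:
At the end, for the whole second after the job is handed in: Upright and released, at rest: disc on anvil (12 mm off centre at most), ring on disc (10 mm), V-block on bed (12 mm off the middle each way, groove within 0.17 rad), thin block in gap (foot within 3 mm of the floor, 12 mm off the middle); thick block, feelers, rule within 20 mm of their starts (horizontal distance between disc and anvil below 0.012 m and z of disc in the frame of anvil between 0.022 and 0.028 m and angle between each of disc, ring, v_block's own z axis and vertical below 0.08 rad and horizontal distance between ring and disc below 0.01 m and z of ring in the frame of anvil between 0.035 and 0.043 m and x of v_block in the frame of bench_centres between -0.012 and 0.012 m and y of v_block in the frame of bench_centres between -0.012 and 0.012 m and z of v_block in the frame of bench_centres between 0.012 and 0.018 m and angle between the x axis of v_block and the x axis of bench_centres, either way round below 0.17 rad and x of thin_block in the frame of gap_gauge between -0.004 and 0.004 m and y of thin_block in the frame of gap_gauge between -0.012 and 0.012 m and z of thin_block in the frame of gap_gauge between 0.009 and 0.015 m and angle between thin_block's own z axis and vertical below 0.12 rad and linear speed of each of disc, ring, v_block, thin_block below 0.02 m/s and distance of each of thick_block, feelers, scale from where it was at the start of the episode below 0.02 m and angle between thick_block's own z axis and vertical below 0.1 rad); the robot touches nothing.
It fails at once if a thing is dropped (the disc, ring, V-block or thin block falls free of the fingers at over 0.7 m/s) ((linear speed of disc above 0.7 m/s and contact force between disc and the fingers below 0.05 N) or (linear speed of ring above 0.7 m/s and contact force between ring and the fingers below 0.05 N) or (linear speed of v_block above 0.7 m/s and contact force between v_block and the fingers below 0.05 N) or (linear speed of thin_block above 0.7 m/s and contact force between thin_block and the fingers below 0.05 N)).
It fails at once if the thick gauge block is disturbed (moved over 20 mm) (distance of thick_block from where it was at the start of the episode above 0.02 m).
It fails at once if the feeler set is disturbed (moved over 20 mm) (distance of feelers from where it was at the start of the episode above 0.02 m).
It fails at once if the rule is disturbed (moved over 20 mm) (distance of scale from where it was at the start of the episode above 0.02 m).
It also fails if it takes over 109 s, if anything falls off the work surface, if the arm or the gripper's body presses on something with over 40 N, if the wrist force passes 120 N, or if a joint passes its speed limit or range.

## Working session

There is one attempt and no reset: what is moved stays moved. The work goes in short steps, Python scripts to look and compute and a shell command to move; the robot and the scene stay as the last step left them, time stands still between calls to the robot, and variables do not carry over. Pictures are saved under pics/ and viewed, at most 14 in all, crops included, and the job is handed in when it is done.

```bash
mkdir -p pics
cat > h.py <<'E'
import numpy as np,cv2
from cell import status,vision,job,env
def cam(n):
    c=vision.get_calibration(n)
    K=np.array(c['intrinsics'])
    if 'origin' in c: return K,np.array(c['rotation']),np.array(c['origin'])
    o=status.get_obs();w,x,y,z=o['tcp_rot']
    from scipy.spatial.transform import Rotation as R
    T=np.array(c['tool_from_camera']);r=R.from_quat([x,y,z,w]).as_matrix()
    return K,r@T[:3,:3],r@T[:3,3]+np.array(o['position'])
def pt(C,u,v,z):
    "pixel -> world point at height z"
    K,R,o=C; d=R@np.linalg.solve(K,[u,v,1]); return o+d*(z-o[2])/d[2]
def cloud(C,D):
    K,R,o=C; v,u=np.mgrid[:480,:640]; p=np.stack([(u-K[0,2])/K[0,0]*D,(v-K[1,2])/K[1,1]*D,D],-1); return p@R.T+o
E
python3 - <<'E'
from h import *
for n in ['top','scene']:
    C=cam(n);I,D=vision.get_image(n);cv2.imwrite(f'pics/{n}0.png',I);np.savez(f'{n}0.npz',I=I,D=D,K=C[0],R=C[1],o=C[2]);print(n,C)
print(status.get_obs())
E
```

```text
top (array([[514.2868399 ,   0.        , 317.9747702 ],
       [  0.        , 514.2868399 , 240.91030457],
       [  0.        ,   0.        ,   1.        ]]), array([-0.03761032,  0.70860978, -0.7023482 ,  0.05625519]), array([0.35984758, 0.01375166, 0.92092528]))
scene (array([[592.55606271,   0.        , 325.18970124],
       [  0.        , 592.55606271, 232.74368837],
       [  0.        ,   0.        ,   1.        ]]), array([-0.43361498,  0.85247591,  0.25908543, -0.13467593]), array([ 0.98957824, -0.73208114,  0.70791062]))
{'time_s': 0.1, 'joint_pos': array([ 1.10316844,  0.62924723,  0.038433  ,  1.5182968 , -0.02705103,
        0.99631007, -0.02000293]), 'joint_vel': array([-4.56256538e-04, -1.23393084e-03,  6.94455190e-04, -1.91739627e-03,
       -4.87426445e-04, -4.57452749e-06,  3.27133816e-04]), 'joint_efforts': array([ 2.00602692e-03, -5.64532614e+01,  1.23003434e+00, -1.93972760e+01,
        1.12286760e-02,  5.28804536e-03, -1.41543387e-05]), 'position': array([ 0.25403662, -0.59767217,  0.23047577]), 'tcp_rot': array([-8.57982195e-04,  9.79886402e-01,  1.99554197e-01, -1.58594015e-04]), 'contact_force': array([-0.7214087 ,  0.44269017, -1.06163578]), 'torque': array([-0.04298497, -0.01145165,  0.01737268]), 'finger_force': 0.0, 'gripper_width': 0.08552062420615422}
```

View pics/top0.png

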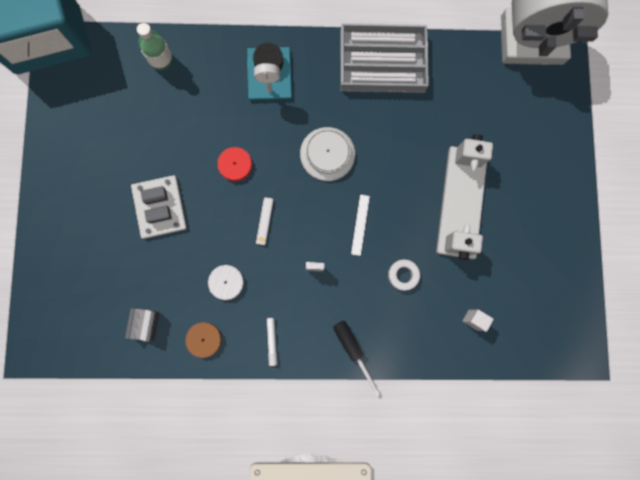

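View pics/scene0.png

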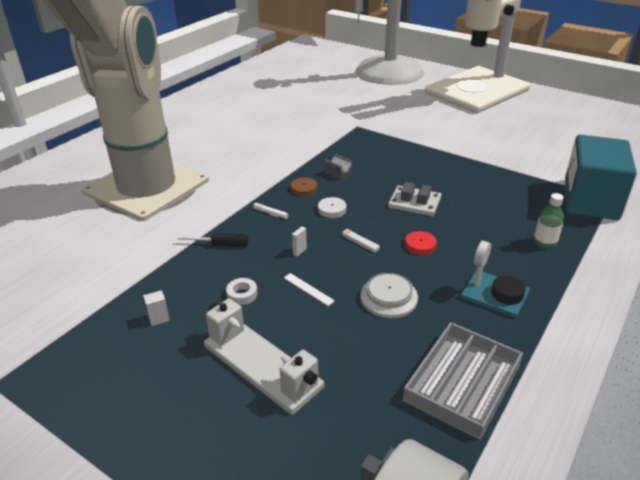

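Top view: V-block (142,325), gap gauge (159,207), disc (226,283), thin block (315,266), ring (404,275), anvil (328,153), centres (465,203), thick block (478,321), feelers (265,221), rule (361,225). The rotation is a quaternion, so I'll convert it and measure with depth.

```bash
python3 - <<'E'
s=open('h.py').read()
s=s.replace("np.array(c['rotation']),","Q(c['rotation']),").replace("def cam","from scipy.spatial.transform import Rotation\ndef Q(q): return Rotation.from_quat([q[1],q[2],q[3],q[0]]).as_matrix()\ndef cam",1)
s=s.replace("w,x,y,z=o['tcp_rot']","r=Q(o['tcp_rot'])").replace("    from scipy.spatial.transform import Rotation as R\n","").replace("r=R.from_quat([x,y,z,w]).as_matrix()","").replace("T=np.array(c['tool_from_camera']);","T=np.array(c['tool_from_camera'])")
open('h.py','w').write(s)
E
python3 - <<'E'
from h import *
f=np.load('top0.npz');I,D=f['I'],f['D'];C=cam('top');P=cloud(C,D)
print('table z',np.median(P[100:370,60:560,2]))
for n,(u,v,r,lo,hi) in dict(v=(142,325,28,.02,.05),disc=(226,283,28,.008,.03),thin=(315,266,20,.035,.06),ring=(404,275,24,.010,.03),anvil=(328,153,40,.018,.035),jaws=(159,207,38,.028,.045),gbase=(159,207,40,.005,.045),bed=(465,203,60,.008,.09),heads=(465,203,60,.06,.073),thick=(478,321,22,.04,.06),feel=(265,221,28,.005,.02),scale=(361,225,32,.002,.02)).items():
    q=P[v-r:v+r+1,u-r:u+r+1].reshape(-1,3); m=(q[:,2]>lo)&(q[:,2]<hi); q=q[m]
    if n=='scale' : pass
    (c,s,a)=cv2.minAreaRect((q[:,:2]*1000).astype(np.float32))
    print(n,len(q),'rect',np.round(c,1),np.round(s,1),round(a,1),'mean',np.round(q.mean(0)*1000,1),'zmed',round(np.median(q[:,2])*1000,1))
big=cv2.resize(I[250:360,110:340],None,fx=3.4,fy=3.4,interpolation=cv2.INTER_CUBIC)
print(vision.get_calibration('wrist'),Q(status.get_obs()['tcp_rot']).round(3))
E
```

```text
table z -0.00023769494347619657
v 673 rect [333.7 291.9] [41.6 50.2] 82.5 mean [333.8 292.4  28.6] zmed 28.4
disc 916 rect [407.8 153.1] [57.8 59.4] 0.2 mean [407.5 153.3  12.8] zmed 12.9
thin 114 rect [435.4  -3.2] [29.3 10.2] 87.3 mean [435.   -2.7  47.9] zmed 48.3
ring 510 rect [ 423.4 -161.2] [52.9 52.7] 49.0 mean [ 423.2 -161.1   16.6] zmed 16.6
anvil 1506 rect [645.2 -25.6] [79.3 77.7] 0.6 mean [644.6 -24.9  24.2] zmed 24.2
jaws 627 rect [542.2 277.6] [58.  40.6] 13.5 mean [541.8 277.1  34.3] zmed 34.6
gbase 2502 rect [542.4 276.7] [101.  108.6] 14.0 mean [540.  275.1  17.3] zmed 12.0
bed 4551 rect [ 534.5 -261.7] [114.4 243.6] 67.7 mean [ 555.4 -266.1   30.6] zmed 15.0
heads 1052 rect [ 550.  -269.5] [ 50.6 204.9] 81.6 mean [ 541.3 -267.6   67.5] zmed 68.0
thick 284 rect [ 345.2 -285.8] [30.2 24.5] 57.9 mean [ 345.  -285.1   48.2] zmed 48.5
feel 416 rect [520.7 101.4] [44.  85.1] 81.4 mean [517.9  87.7   8.8] zmed 8.8
scale 571 rect [513.  -88.7] [116.5 117.3] 2.3 mean [512.2 -87.1   3.3] zmed 3.1
{'intrinsics': array([[417.57749677,   0.        , 330.89696456],
       [  0.        , 417.57749677, 239.91219081],
       [  0.        ,   0.        ,   1.        ]]), 'tool_from_camera': array([[ 5.81823602e-04, -9.53447828e-01, -3.01557459e-01,
         7.66507726e-02],
       [ 9.99999454e-01,  2.92873965e-04,  1.00340161e-03,
        -1.27811732e-03],
       [-8.68372752e-04, -3.01557878e-01,  9.53447477e-01,
        -1.42300291e-01],
       [ 0.00000000e+00,  0.00000000e+00,  0.00000000e+00,
         1.00000000e+00]])} [[ 0.92   0.391 -0.001]
 [ 0.391 -0.92   0.002]
 [ 0.    -0.002 -1.   ]]
```

Sizes agree with the given ones. I'll refine the heads, then start with the thin block.

```bash
cat >> h.py <<'E'
def plan(x,y,z,a=None):
    "mm target, a = world angle of the closing line (deg): prints shift in current tool axes, and roll"
    o=status.get_obs();R=Q(o['tcp_rot']);p=np.array(o['position'])*1000
    d=R.T@(np.array([x,y,z])-p); ya=np.degrees(np.arctan2(R[1,1],R[0,1]))
    r='' if a is None else ((-(a-ya)+90)%180-90)
    print('t',round(o['time_s'],2),'pos',p.round(1),'y-ang',round(ya,1),'tool shift',d.round(1),'roll',r,'j7',round(o['joint_pos'][6],2),'tilt z',R[:,2].round(3),'w',round(o['gripper_width']*1000,1))
E
python3 - <<'E'
from h import *
f=np.load('top0.npz');I,D=f['I'],f['D'];C=cam('top');P=cloud(C,D)
for n,(u,v,r,lo,hi) in dict(h1=(478,152,25,.064,.072),h2=(465,242,25,.064,.072),bed=(463,200,50,.011,.019)).items():
    q=P[v-r:v+r+1,u-r:u+r+1].reshape(-1,3); q=q[(q[:,2]>lo)&(q[:,2]<hi)]
    c,s,a=cv2.minAreaRect((q[:,:2]*1000).astype(np.float32)); print(n,len(q),np.round(c,1),np.round(s,1),round(a,1))
plan(435.4,-3.2,160,-2.7)
E
```

```text
h1 468 [ 642.7 -283.2] [50.6 41.5] 81.4
h2 514 [ 470.8 -258.1] [49.7 43.7] 80.7
bed 2640 [ 555.9 -270.3] [ 70.7 189. ] 82.0
t 0.1 pos [ 254.  -597.7  230.5] y-ang -67.0 tool shift [ 399.4 -476.1   71.3] roll -64.27820776367702 j7 -0.02 tilt z [-0.001  0.002 -1.   ] w 85.5
```

```bash
python3 -m handwheel '[{"dx":0.025,"dy":-0.030,"dz":0.004,"gripper":0.6},{"dx":0.025,"dy":-0.030,"dz":0.004},{"dx":0.025,"dy":-0.030,"dz":0.004},{"dx":0.025,"dy":-0.030,"dz":0.004},{"dx":0.025,"dy":-0.030,"dz":0.004},{"dx":0.025,"dy":-0.030,"dz":0.004},{"dx":0.025,"dy":-0.030,"dz":0.004},{"dx":0.025,"dy":-0.030,"dz":0.004},{"dx":0.025,"dy":-0.030,"dz":0.004},{"dx":0.025,"dy":-0.030,"dz":0.004},{"dx":0.025,"dy":-0.030,"dz":0.004},{"dx":0.025,"dy":-0.030,"dz":0.004}]'
python3 -m handwheel '[{"dx":0.025,"dy":-0.030,"dz":0.004},{"dx":0.025,"dy":-0.030,"dz":0.004},{"dx":0.025,"dy":-0.030,"dz":0.004},{"roll":-7.15},{"roll":-7.15},{"roll":-7.15},{"roll":-7.15},{"roll":-7.15},{"roll":-7.15},{"roll":-7.15},{"roll":-7.15},{"roll":-7.15}]'
python3 -c "
from h import *
plan(435.4,-3.2,160,-2.7)"
```

```text
t 0.1 pos [ 254.  -597.7  230.5] y-ang -67.0 tool shift [ 399.4 -476.1   71.3] roll -64.27820776367702 j7 -0.02 tilt z [-0.001  0.002 -1.   ] w 85.5invalid input at $[0]: expected keys dx, dy, dz, roll, gripper
invalid input at $[0]: expected keys dx, dy, dz, roll, gripper
```

```bash
python3 -m handwheel '[{"dx":0.025,"dy":-0.030,"dz":0.004,"roll":0,"gripper":0.6},{"dx":0.025,"dy":-0.030,"dz":0.004,"roll":0,"gripper":0.6},{"dx":0.025,"dy":-0.030,"dz":0.004,"roll":0,"gripper":0.6},{"dx":0.025,"dy":-0.030,"dz":0.004,"roll":0,"gripper":0.6},{"dx":0.025,"dy":-0.030,"dz":0.004,"roll":0,"gripper":0.6},{"dx":0.025,"dy":-0.030,"dz":0.004,"roll":0,"gripper":0.6},{"dx":0.025,"dy":-0.030,"dz":0.004,"roll":0,"gripper":0.6},{"dx":0.025,"dy":-0.030,"dz":0.004,"roll":0,"gripper":0.6},{"dx":0.025,"dy":-0.030,"dz":0.004,"roll":0,"gripper":0.6},{"dx":0.025,"dy":-0.030,"dz":0.004,"roll":0,"gripper":0.6},{"dx":0.025,"dy":-0.030,"dz":0.004,"roll":0,"gripper":0.6},{"dx":0.025,"dy":-0.030,"dz":0.004,"roll":0,"gripper":0.6}]'
python3 -m handwheel '[{"dx":0.025,"dy":-0.030,"dz":0.004,"roll":0,"gripper":0.6},{"dx":0.025,"dy":-0.030,"dz":0.004,"roll":0,"gripper":0.6},{"dx":0.025,"dy":-0.030,"dz":0.004,"roll":0,"gripper":0.6},{"dx":0,"dy":0,"dz":0,"roll":-7.15,"gripper":0.6},{"dx":0,"dy":0,"dz":0,"roll":-7.15,"gripper":0.6},{"dx":0,"dy":0,"dz":0,"roll":-7.15,"gripper":0.6},{"dx":0,"dy":0,"dz":0,"roll":-7.15,"gripper":0.6},{"dx":0,"dy":0,"dz":0,"roll":-7.15,"gripper":0.6},{"dx":0,"dy":0,"dz":0,"roll":-7.15,"gripper":0.6},{"dx":0,"dy":0,"dz":0,"roll":-7.15,"gripper":0.6},{"dx":0,"dy":0,"dz":0,"roll":-7.15,"gripper":0.6},{"dx":0,"dy":0,"dz":0,"roll":-7.15,"gripper":0.6}]'
python3 -c "
from h import *
plan(435.4,-3.2,160,-2.7)"
```

```text
time_s: 1.1
position: [0.3896, -0.1478, 0.1831]
tcp_rot: [-0.0, 0.98, 0.199, -0.0]
contact_force: [0.9, 0.2, -0.2]
gripper_width: 0.0509
finger_force: 0.0
time_s: 2.1
position: [0.4232, -0.0375, 0.1712]
tcp_rot: [-0.0, 0.721, 0.693, -0.0]
contact_force: [0.9, 0.7, 1.1]
gripper_width: 0.0509
finger_force: 0.0
t 2.1 pos [423.2 -37.5 171.2] y-ang -2.3 tool shift [34.7 10.9 11.2] roll 0.42136034381732657 j7 -0.27 tilt z [-0.  0. -1.] w 50.9
```

```bash
python3 -m handwheel '[{"dx":0.017,"dy":0.0055,"dz":0.0055,"roll":0.4,"gripper":0.6},{"dx":0.0175,"dy":0.0055,"dz":0.0055,"roll":0,"gripper":0.6},{"dx":0,"dy":0,"dz":0,"roll":0,"gripper":0.6},{"dx":0,"dy":0,"dz":0,"roll":0,"gripper":0.6}]'
cat >> h.py <<'E'
def look(name,u0=None,clusters=()):
    C=cam('wrist');I,D=vision.get_image('wrist');cv2.imwrite(f'pics/{name}.png',I)
    P=cloud(C,D)
    np.savez(name+'.npz',P=P,I=I)
    return C,I,P
def rect(P,lo,hi,cx,cy,r):
    "min-area rect (mm) of points in a height band near cx,cy (mm)"
    q=P.reshape(-1,3)*1000; q=q[(q[:,2]>lo)&(q[:,2]<hi)&(np.hypot(q[:,0]-cx,q[:,1]-cy)<r)]
    if len(q)<20: return print('few',len(q))
    c,s,a=cv2.minAreaRect(q[:,:2].astype(np.float32)); print(len(q),np.round(c,1),np.round(s,1),round(a,1),'mean',q.mean(0).round(1),'zmax',np.percentile(q[:,2],98).round(1))
E
python3 - <<'E'
from h import *
C,I,P=look('w1'); rect(P,44,60,435,-3,30); plan(435.4,-3.2,28,-2.7)
E
```

```text
time_s: 2.43
position: [0.4359, -0.0029, 0.16]
tcp_rot: [-0.0, 0.725, 0.689, -0.0]
contact_force: [-1.7, 0.1, -0.5]
gripper_width: 0.0512
finger_force: 0.0
740 [434.7  -3. ] [30.4  9.6] 87.0 mean [434.6  -2.1  49.5] zmax 51.0
t 2.48 pos [435.6  -3.7 160.1] y-ang -3.0 tool shift [ 6.000e-01 -1.000e-01  1.321e+02] roll -0.2980529219267396 j7 -0.37 tilt z [-0.001 -0.    -1.   ] w 51.1
```

View pics/w1.png

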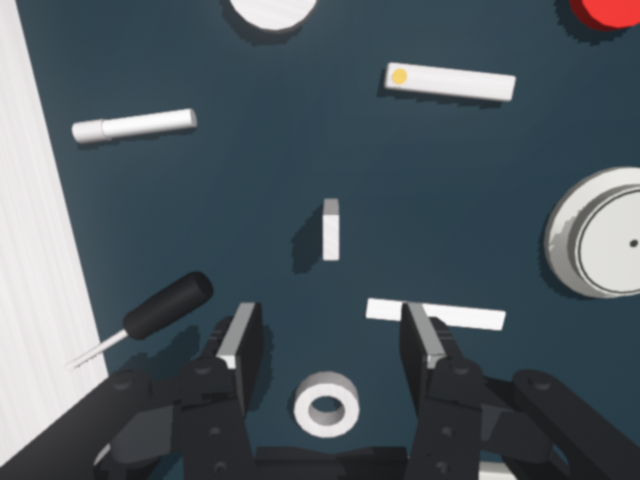

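Thin block at (331,232), centred between the fingers; both cameras agree within 1 mm. Descend and grip.

```bash
python3 -m handwheel '[{"dx":0,"dy":-0.001,"dz":0.030,"roll":0,"gripper":0.6},{"dx":0,"dy":0,"dz":0.030,"roll":0,"gripper":0.6},{"dx":0,"dy":0,"dz":0.030,"roll":0,"gripper":0.6},{"dx":0,"dy":0,"dz":0.022,"roll":0,"gripper":0.6},{"dx":0,"dy":0,"dz":0.012,"roll":0,"gripper":0.6},{"dx":0,"dy":0,"dz":0.008,"roll":0,"gripper":0.6},{"dx":0,"dy":0,"dz":0,"roll":0,"gripper":0.6},{"dx":0,"dy":0,"dz":0,"roll":0,"gripper":0.3},{"dx":0,"dy":0,"dz":0,"roll":0,"gripper":0},{"dx":0,"dy":0,"dz":0,"roll":0,"gripper":0},{"dx":0,"dy":0,"dz":0,"roll":0,"gripper":0},{"dx":0,"dy":0,"dz":0,"roll":0,"gripper":0}]'
python3 -m handwheel '[{"dx":0,"dy":0,"dz":0,"roll":0,"gripper":0},{"dx":0,"dy":0,"dz":0,"roll":0,"gripper":0},{"dx":0,"dy":0,"dz":-0.010,"roll":0,"gripper":0},{"dx":0,"dy":0,"dz":-0.020,"roll":0,"gripper":0},{"dx":0,"dy":0,"dz":-0.030,"roll":0,"gripper":0},{"dx":0,"dy":0,"dz":-0.030,"roll":0,"gripper":0},{"dx":0,"dy":0,"dz":-0.030,"roll":0,"gripper":0}]'
python3 -c "
from h import *
plan(542.2,277.6,147,13.5)"
```

```text
time_s: 3.48
position: [0.4356, -0.0038, 0.0301]
tcp_rot: [0.001, 0.726, 0.688, 0.0]
contact_force: [0.1, -1.5, 6.9]
gripper_width: 0.0085
finger_force: 59.2
time_s: 4.07
position: [0.4343, -0.0033, 0.1506]
tcp_rot: [-0.0, 0.725, 0.688, -0.0]
contact_force: [0.5, -1.4, -1.5]
gripper_width: 0.0088
finger_force: 58.6
t 4.07 pos [434.3  -3.3 150.6] y-ang -3.0 tool shift [286.2  93.    3.5] roll -16.496953902445995 j7 -0.62 tilt z [-0.001  0.    -1.   ] w 8.8
```

```bash
python3 -m handwheel '[{"dx":0.015,"dy":0.005,"dz":0,"roll":0,"gripper":0},{"dx":0.030,"dy":0.010,"dz":0,"roll":0,"gripper":0},{"dx":0.035,"dy":0.0115,"dz":0,"roll":0,"gripper":0},{"dx":0.035,"dy":0.0115,"dz":0,"roll":0,"gripper":0},{"dx":0.035,"dy":0.0115,"dz":0,"roll":0,"gripper":0},{"dx":0.035,"dy":0.0115,"dz":0,"roll":0,"gripper":0},{"dx":0.035,"dy":0.011,"dz":0,"roll":0,"gripper":0},{"dx":0.035,"dy":0.011,"dz":0,"roll":0,"gripper":0},{"dx":0.025,"dy":0.008,"dz":0,"roll":0,"gripper":0},{"dx":0,"dy":0,"dz":0,"roll":-5.5,"gripper":0},{"dx":0,"dy":0,"dz":0,"roll":-5.5,"gripper":0},{"dx":0,"dy":0,"dz":0,"roll":-5.5,"gripper":0}]'
python3 -m handwheel '[{"dx":0.005,"dy":0.001,"dz":0,"roll":0,"gripper":0},{"dx":0,"dy":0,"dz":0,"roll":0,"gripper":0},{"dx":0,"dy":0,"dz":0,"roll":0,"gripper":0}]'
python3 - <<'E'
from h import *
C,I,P=look('w2'); rect(P,30,42,542,277,42); rect(P,8,16,542,277,75)
plan(542.2,277.6,147,13.5)
E
```

```text
time_s: 5.07
position: [0.54, 0.272, 0.1489]
tcp_rot: [-0.0, 0.617, 0.787, -0.001]
contact_force: [-0.3, -0.9, -1.0]
gripper_width: 0.0086
finger_force: 58.6
time_s: 5.32
position: [0.5402, 0.2769, 0.1492]
tcp_rot: [-0.0, 0.62, 0.785, -0.0]
contact_force: [0.2, 0.1, -1.7]
gripper_width: 0.0088
finger_force: 58.6
4230 [541.4 277.7] [57.3 40.6] 13.5 mean [541.3 278.8  35.3] zmax 37.0
10714 [541.3 277.8] [100.2  80.1] 13.6 mean [539.8 283.9  11.8] zmax 15.0
t 5.37 pos [540.3 276.5 149.2] y-ang 13.4 tool shift [0.6 2.1 2.2] roll -0.11432278597004597 j7 -0.74 tilt z [-0. -0. -1.] w 8.6
```

View pics/w2.png

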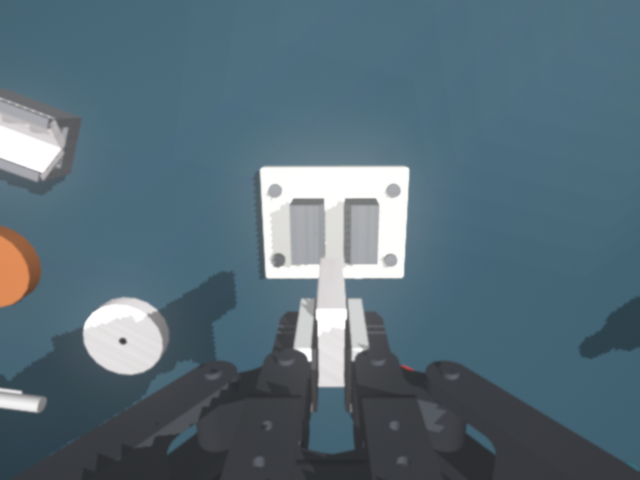

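Gap at column ≈333, block ≈331; both cameras give the centre at (541.4,277.7).

```bash
python3 -m handwheel '[{"dx":0.001,"dy":0.0015,"dz":0.020,"roll":0,"gripper":0},{"dx":0,"dy":0,"dz":0.025,"roll":0,"gripper":0},{"dx":0,"dy":0,"dz":0.020,"roll":0,"gripper":0},{"dx":0,"dy":0,"dz":0.010,"roll":0,"gripper":0},{"dx":0,"dy":0,"dz":0.002,"roll":0,"gripper":0},{"dx":0,"dy":0,"dz":0,"roll":0,"gripper":0},{"dx":0,"dy":0,"dz":0,"roll":0,"gripper":0}]'
python3 -c "
from h import *
C,I,P=look('w3');plan(541.4,277.8,41.5,13.5)
cv2.imwrite('pics/w3c.png',cv2.resize(I[180:480,180:500],None,fx=1.8,fy=1.8))"
```

```text
time_s: 5.95
position: [0.5423, 0.2783, 0.073]
tcp_rot: [0.0, 0.619, 0.785, 0.001]
contact_force: [-0.0, 0.2, -1.5]
gripper_width: 0.0089
finger_force: 58.7
t 6.0 pos [542.5 278.3  73.3] y-ang 13.5 tool shift [-0.3 -1.3 31.8] roll -0.04693355996263904 j7 -0.81 tilt z [ 0.002  0.001 -1.   ] w 8.9
```

View pics/w3c.png

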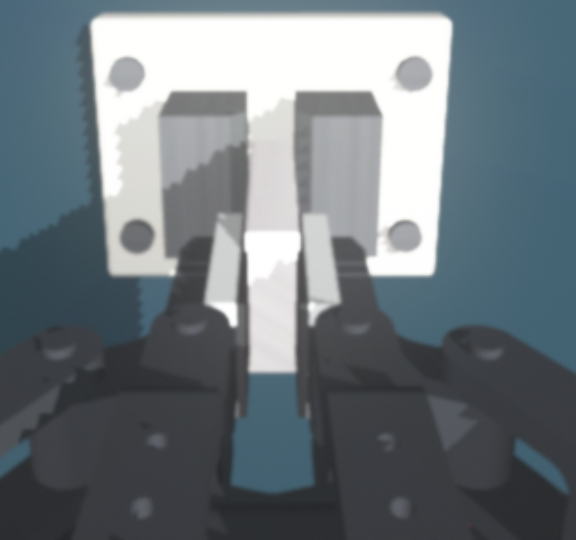

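Block (centre ≈272) lines up with the gap (≈271 in the crop). Go down slowly.

```bash
python3 -m handwheel '[{"dx":0,"dy":-0.0005,"dz":0.005,"roll":0,"gripper":0},{"dx":0,"dy":0,"dz":0.005,"roll":0,"gripper":0},{"dx":0,"dy":0,"dz":0.004,"roll":0,"gripper":0},{"dx":0,"dy":0,"dz":0.004,"roll":0,"gripper":0},{"dx":0,"dy":0,"dz":0.003,"roll":0,"gripper":0},{"dx":0,"dy":0,"dz":0,"roll":0,"gripper":0}]'
python3 -m handwheel '[{"dx":0,"dy":0,"dz":0.003,"roll":0,"gripper":0},{"dx":0,"dy":0,"dz":0.003,"roll":0,"gripper":0},{"dx":0,"dy":0,"dz":0.002,"roll":0,"gripper":0},{"dx":0,"dy":0,"dz":0.001,"roll":0,"gripper":0},{"dx":0,"dy":0,"dz":0,"roll":0,"gripper":0}]'
```

```text
time_s: 6.5
position: [0.541, 0.2773, 0.0502]
tcp_rot: [-0.0, 0.619, 0.785, -0.001]
contact_force: [-0.4, 0.9, -0.5]
gripper_width: 0.0085
finger_force: 58.6
time_s: 6.92
position: [0.5412, 0.2775, 0.0422]
tcp_rot: [0.0, 0.619, 0.785, -0.0]
contact_force: [-0.8, -0.3, 1.2]
gripper_width: 0.009
finger_force: 58.8
```

```bash
python3 -m handwheel '[{"dx":0,"dy":0,"dz":0.001,"roll":0,"gripper":0},{"dx":0,"dy":0,"dz":0.001,"roll":0,"gripper":0},{"dx":0,"dy":0,"dz":0,"roll":0,"gripper":0}]'
python3 -m handwheel '[{"dx":0,"dy":0,"dz":0,"roll":0,"gripper":0.3},{"dx":0,"dy":0,"dz":0,"roll":0,"gripper":0.4},{"dx":0,"dy":0,"dz":0,"roll":0,"gripper":0.4},{"dx":0,"dy":0,"dz":-0.015,"roll":0,"gripper":0.4},{"dx":0,"dy":0,"dz":-0.030,"roll":0,"gripper":0.6},{"dx":0,"dy":0,"dz":-0.035,"roll":0,"gripper":0.9},{"dx":0,"dy":0,"dz":-0.020,"roll":0,"gripper":0.9},{"dx":0,"dy":0,"dz":0,"roll":0,"gripper":0.9},{"dx":0,"dy":0,"dz":0,"roll":0,"gripper":0.9}]'
python3 -c "
from h import *
C,I,P=look('w4'); rect(P,52,70,542,277,30);plan(333.7,291.9,145,82.5)"
```

```text
time_s: 7.17
position: [0.5413, 0.2776, 0.0421]
tcp_rot: [0.001, 0.619, 0.785, -0.0]
contact_force: [-3.3, -1.9, 16.3]
gripper_width: 0.0088
finger_force: 61.1
time_s: 7.92
position: [0.542, 0.2779, 0.1409]
tcp_rot: [0.001, 0.619, 0.785, 0.001]
contact_force: [-0.1, -0.1, -0.1]
gripper_width: 0.0767
finger_force: 0.0
950 [540.  278.5] [ 9.6 30.3] 13.5 mean [539.8 280.   61.3] zmax 63.1
t 7.97 pos [541.2 277.1 139.6] y-ang 13.5 tool shift [  62.7 -198.3   -5.3] roll -69.04418532367593 j7 -0.75 tilt z [-0.    -0.001 -1.   ] w 77.0
```

```bash
python3 -m handwheel '[{"dx":0.010,"dy":-0.033,"dz":-0.002,"roll":0,"gripper":0.9},{"dx":0.010,"dy":-0.033,"dz":-0.002,"roll":0,"gripper":0.9},{"dx":0.010,"dy":-0.033,"dz":-0.002,"roll":0,"gripper":0.9},{"dx":0.011,"dy":-0.033,"dz":0,"roll":0,"gripper":0.9},{"dx":0.011,"dy":-0.033,"dz":0,"roll":0,"gripper":0.9},{"dx":0.011,"dy":-0.033,"dz":0,"roll":0,"gripper":0.9},{"dx":0,"dy":0,"dz":0,"roll":7,"gripper":0.9},{"dx":0,"dy":0,"dz":0,"roll":7,"gripper":0.9},{"dx":0,"dy":0,"dz":0,"roll":7,"gripper":0.9},{"dx":0,"dy":0,"dz":0,"roll":7,"gripper":0.9},{"dx":0,"dy":0,"dz":0,"roll":7,"gripper":0.9},{"dx":0,"dy":0,"dz":0,"roll":7,"gripper":0.9}]'
python3 -m handwheel '[{"dx":0,"dy":0,"dz":0,"roll":7,"gripper":0.9},{"dx":0,"dy":0,"dz":0,"roll":7,"gripper":0.9},{"dx":0,"dy":0,"dz":0,"roll":7,"gripper":0.9},{"dx":0,"dy":0,"dz":0,"roll":7,"gripper":0.9},{"dx":0,"dy":0,"dz":0,"roll":7,"gripper":0.9},{"dx":0,"dy":0,"dz":0,"roll":7,"gripper":0.9},{"dx":0,"dy":0,"dz":0,"roll":7,"gripper":0.9},{"dx":0,"dy":0,"dz":0,"roll":7,"gripper":0.9},{"dx":0,"dy":0,"dz":0,"roll":7,"gripper":0.9},{"dx":0,"dy":0,"dz":0,"roll":6,"gripper":0.9},{"dx":0,"dy":0,"dz":0,"roll":0,"gripper":0.9},{"dx":0,"dy":0,"dz":0,"roll":0,"gripper":0.9}]'
python3 -c "
from h import *
C,I,P=look('w5'); rect(P,15,50,334,292,45);plan(333.7,291.9,8,82.5)"
```

```text
time_s: 8.97
position: [0.3333, 0.2918, 0.1447]
tcp_rot: [0.0, 0.861, 0.508, -0.002]
contact_force: [-0.8, -0.0, 0.0]
gripper_width: 0.0769
finger_force: 0.0
time_s: 9.97
position: [0.3335, 0.2921, 0.1451]
tcp_rot: [0.001, 0.998, -0.064, -0.001]
contact_force: [0.2, -0.6, -0.4]
gripper_width: 0.0769
finger_force: 0.0
4891 [333.3 291.9] [40.1 50.7] 82.1 mean [335.  291.6  27.6] zmax 35.6
t 10.02 pos [333.6 292.3 145.3] y-ang -97.3 tool shift [3.000e-01 1.000e-01 1.373e+02] roll 0.1507727214922454 j7 -2.5 tilt z [-0.001 -0.002 -1.   ] w 76.8
```

View pics/w5.png

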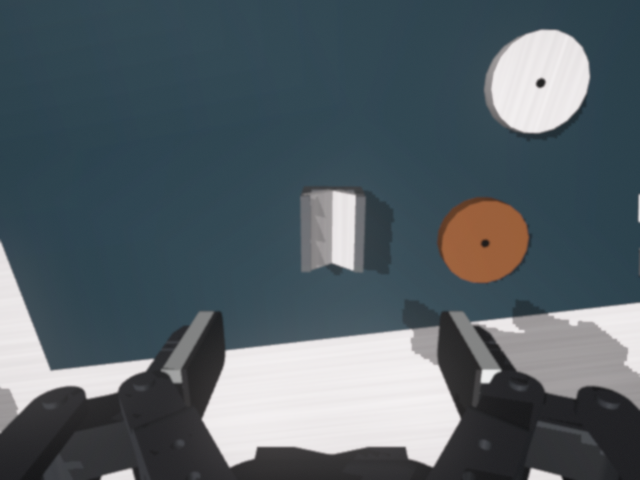

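V-block centred at (333,230), groove running along the tool's x; grip it.

```bash
python3 -m handwheel '[{"dx":0,"dy":0,"dz":0.030,"roll":0,"gripper":0.9},{"dx":0,"dy":0,"dz":0.030,"roll":0,"gripper":0.9},{"dx":0,"dy":0,"dz":0.030,"roll":0,"gripper":0.9},{"dx":0,"dy":0,"dz":0.025,"roll":0,"gripper":0.9},{"dx":0,"dy":0,"dz":0.015,"roll":0,"gripper":0.9},{"dx":0,"dy":0,"dz":0.007,"roll":0,"gripper":0.9},{"dx":0,"dy":0,"dz":0,"roll":0,"gripper":0.6},{"dx":0,"dy":0,"dz":0,"roll":0,"gripper":0.3},{"dx":0,"dy":0,"dz":0,"roll":0,"gripper":0.2},{"dx":0,"dy":0,"dz":0,"roll":0,"gripper":0},{"dx":0,"dy":0,"dz":0,"roll":0,"gripper":0},{"dx":0,"dy":0,"dz":0,"roll":0,"gripper":0}]'
python3 -m handwheel '[{"dx":0,"dy":0,"dz":0,"roll":0,"gripper":0},{"dx":0,"dy":0,"dz":-0.010,"roll":0,"gripper":0},{"dx":0,"dy":0,"dz":-0.020,"roll":0,"gripper":0},{"dx":0,"dy":0,"dz":-0.030,"roll":0,"gripper":0},{"dx":0,"dy":0,"dz":-0.030,"roll":0,"gripper":0},{"dx":0,"dy":0,"dz":-0.030,"roll":0,"gripper":0},{"dx":0,"dy":0,"dz":-0.030,"roll":0,"gripper":0}]'
python3 -c "
from h import *
plan(556.5,-270.5,158,81.7)"
```

```text
time_s: 11.02
position: [0.3353, 0.2904, 0.0289]
tcp_rot: [0.006, 0.998, -0.066, -0.001]
contact_force: [-1.2, -0.7, 6.9]
gripper_width: 0.038
finger_force: 60.8
time_s: 11.6
position: [0.3347, 0.2912, 0.1793]
tcp_rot: [0.007, 0.998, -0.065, -0.002]
contact_force: [1.7, -0.5, -5.0]
gripper_width: 0.0374
finger_force: 61.2
t 11.6 pos [334.7 291.2 179.3] y-ang -97.5 tool shift [293.3 527.6  27.6] roll 0.8002015852562181 j7 -2.79 tilt z [-0.004 -0.013 -1.   ] w 37.4
```

```bash
python3 -m handwheel '[{"dx":0.004,"dy":0.008,"dz":0,"roll":0,"gripper":0},{"dx":0.010,"dy":0.018,"dz":0,"roll":0,"gripper":0},{"dx":0.015,"dy":0.026,"dz":0,"roll":0,"gripper":0},{"dx":0.015,"dy":0.027,"dz":0,"roll":0,"gripper":0},{"dx":0.015,"dy":0.027,"dz":0,"roll":0,"gripper":0},{"dx":0.015,"dy":0.027,"dz":0,"roll":0,"gripper":0},{"dx":0.015,"dy":0.027,"dz":0,"roll":0,"gripper":0},{"dx":0.015,"dy":0.027,"dz":0,"roll":0,"gripper":0},{"dx":0.015,"dy":0.027,"dz":0,"roll":0,"gripper":0},{"dx":0.015,"dy":0.027,"dz":0,"roll":0,"gripper":0},{"dx":0.015,"dy":0.027,"dz":0,"roll":0,"gripper":0},{"dx":0.015,"dy":0.027,"dz":0,"roll":0,"gripper":0}]'
python3 -m handwheel '[{"dx":0.015,"dy":0.027,"dz":0,"roll":0,"gripper":0},{"dx":0.015,"dy":0.027,"dz":0,"roll":0,"gripper":0},{"dx":0.015,"dy":0.027,"dz":0,"roll":0,"gripper":0},{"dx":0.015,"dy":0.027,"dz":0,"roll":0,"gripper":0},{"dx":0.015,"dy":0.027,"dz":0,"roll":0,"gripper":0},{"dx":0.015,"dy":0.027,"dz":0,"roll":0,"gripper":0},{"dx":0.015,"dy":0.026,"dz":0,"roll":0,"gripper":0},{"dx":0.012,"dy":0.022,"dz":0,"roll":0,"gripper":0},{"dx":0.007,"dy":0.012,"dz":0,"roll":0.8,"gripper":0},{"dx":0,"dy":0,"dz":0,"roll":0,"gripper":0},{"dx":0,"dy":0,"dz":0,"roll":0,"gripper":0},{"dx":0,"dy":0,"dz":0,"roll":0,"gripper":0}]'
python3 -c "
from h import *
C,I,P=look('w6')
R=Q(status.get_obs()['tcp_rot']);p=np.array(status.get_obs()['position'])
rect(P,8,19,556,-270,110);rect(P,62,74,556+85,-270-12,45);rect(P,62,74,556-85,-270+12,45)
plan(556.5,-270.5,45,81.7)"
```

```text
time_s: 12.6
position: [0.4586, -0.024, 0.1803]
tcp_rot: [0.006, 0.998, -0.066, -0.002]
contact_force: [0.8, 0.1, -4.4]
gripper_width: 0.0375
finger_force: 61.3
time_s: 13.6
position: [0.5522, -0.2569, 0.1826]
tcp_rot: [0.005, 0.997, -0.072, -0.003]
contact_force: [0.3, 0.4, -4.2]
gripper_width: 0.0375
finger_force: 61.3
12239 [ 566.5 -273. ] [ 70.2 181.1] 81.7 mean [ 578.1 -274.    14.5] zmax 16.0
5114 [ 639.9 -283.7] [50.1 53.2] 82.3 mean [ 640.6 -283.5   68.7] zmax 71.0
few 0
t 13.65 pos [ 552.6 -256.6  183. ] y-ang -98.2 tool shift [  6.4  11.7 138.1] roll 0.10136040413681258 j7 -1.61 tilt z [-0.005 -0.01  -1.   ] w 37.5
```

View pics/w6.png

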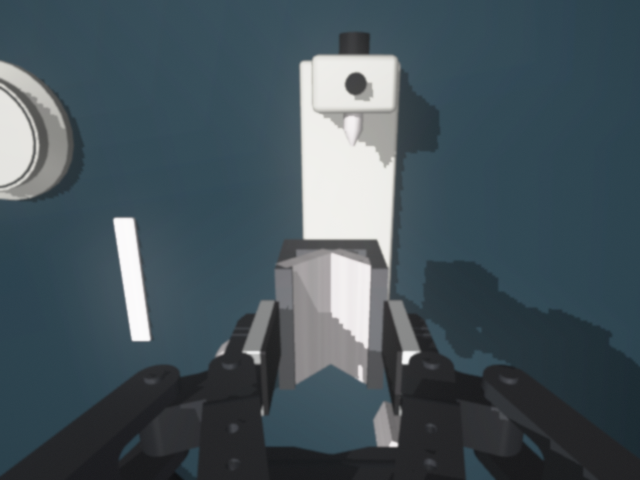

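V-block is held true, groove parallel to the bed (bed centre column ≈350, head at 355). Shift over and lower.

```bash
python3 -m handwheel '[{"dx":0.004,"dy":0.007,"dz":0,"roll":0,"gripper":0},{"dx":0.004,"dy":0.006,"dz":0.015,"roll":0,"gripper":0},{"dx":0,"dy":0,"dz":0.025,"roll":0,"gripper":0},{"dx":0,"dy":0,"dz":0.025,"roll":0,"gripper":0},{"dx":0,"dy":0,"dz":0.025,"roll":0,"gripper":0},{"dx":0,"dy":0,"dz":0.020,"roll":0,"gripper":0},{"dx":0,"dy":0,"dz":0.012,"roll":0,"gripper":0},{"dx":0,"dy":0,"dz":0.006,"roll":0,"gripper":0},{"dx":0,"dy":0,"dz":0,"roll":0,"gripper":0},{"dx":0,"dy":0,"dz":0,"roll":0,"gripper":0}]'
python3 -c "
from h import *
plan(558,-271.5,44.2,81.7)"
```

```text
time_s: 14.48
position: [0.56, -0.274, 0.0566]
tcp_rot: [0.006, 0.997, -0.072, -0.001]
contact_force: [0.6, -0.5, -4.8]
gripper_width: 0.0375
finger_force: 61.3
t 14.48 pos [ 560.  -274.    56.6] y-ang -98.3 tool shift [-2.3 -2.3 12.4] roll 0.008023751030918902 j7 -1.66 tilt z [-0.002 -0.012 -1.   ] w 37.5
```

```bash
python3 -m handwheel '[{"dx":-0.002,"dy":-0.002,"dz":0.004,"roll":0,"gripper":0},{"dx":0,"dy":0,"dz":0.004,"roll":0,"gripper":0},{"dx":0,"dy":0,"dz":0.002,"roll":0,"gripper":0},{"dx":0,"dy":0,"dz":0.001,"roll":0,"gripper":0},{"dx":0,"dy":0,"dz":0.001,"roll":0,"gripper":0},{"dx":0,"dy":0,"dz":0,"roll":0,"gripper":0}]'
```

```text
time_s: 14.98
position: [0.5576, -0.2717, 0.0442]
tcp_rot: [0.006, 0.997, -0.072, -0.001]
contact_force: [0.6, 0.6, -5.1]
gripper_width: 0.0375
finger_force: 61.2
```

```bash
python3 -m handwheel '[{"dx":0,"dy":0,"dz":0.001,"roll":0,"gripper":0},{"dx":0,"dy":0,"dz":0.001,"roll":0,"gripper":0},{"dx":0,"dy":0,"dz":0,"roll":0,"gripper":0}]'
```

```text
time_s: 15.23
position: [0.5577, -0.2718, 0.044]
tcp_rot: [0.006, 0.997, -0.072, -0.001]
contact_force: [-3.4, 1.2, 8.8]
gripper_width: 0.0378
finger_force: 63.5
```

```bash
python3 -m handwheel '[{"dx":0,"dy":0,"dz":0,"roll":0,"gripper":0.55},{"dx":0,"dy":0,"dz":0,"roll":0,"gripper":0.65},{"dx":0,"dy":0,"dz":0,"roll":0,"gripper":0.75},{"dx":0,"dy":0,"dz":-0.015,"roll":0,"gripper":0.8},{"dx":0,"dy":0,"dz":-0.030,"roll":0,"gripper":0.85},{"dx":0,"dy":0,"dz":-0.035,"roll":0,"gripper":0.85},{"dx":0,"dy":0,"dz":-0.030,"roll":0,"gripper":0.85},{"dx":0,"dy":0,"dz":-0.010,"roll":0,"gripper":0.85},{"dx":0,"dy":0,"dz":0,"roll":0,"gripper":0.85},{"dx":0,"dy":0,"dz":0,"roll":0,"gripper":0.85}]'
python3 -c "
from h import *
C,I,P=look('w7')
rect(P,30,55,556,-270,36)
rect(P,12,19,556,-270,95)
plan(407.5,153.2,150)"
```

```text
time_s: 16.07
position: [0.5578, -0.2704, 0.1621]
tcp_rot: [0.006, 0.997, -0.072, -0.001]
contact_force: [-0.6, 0.6, -1.6]
gripper_width: 0.0729
finger_force: 0.0
4806 [ 555.7 -270.6] [40.1 50.8] 81.6 mean [ 557.5 -270.9   42.7] zmax 50.6
12553 [ 555.4 -271.4] [ 69.8 181.3] 81.7 mean [ 560.2 -271.8   14.5] zmax 16.1
t 16.12 pos [ 557.  -270.1  160.9] y-ang -98.3 tool shift [-209.1 -397.4    6.9] roll  j7 -1.6 tilt z [-0.005 -0.011 -1.   ] w 72.5
```

View pics/w7.png

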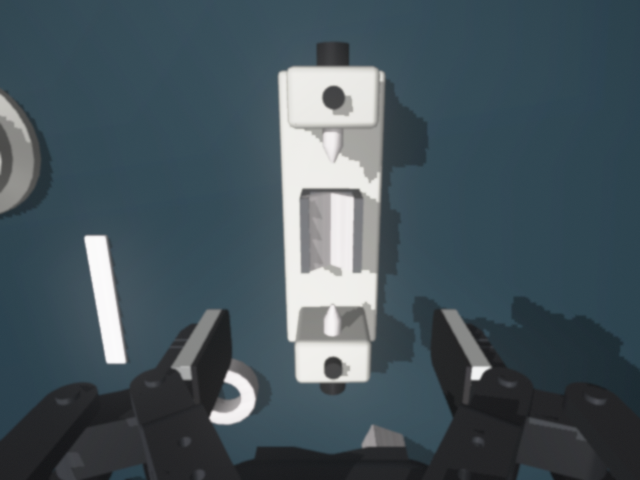

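V-block at (332,230), midway between the points, within 1 mm. Next the disc: roll first so the last joint has room.

```bash
python3 -m handwheel '[{"dx":0,"dy":0,"dz":0,"roll":-7.1,"gripper":0.85},{"dx":0,"dy":0,"dz":0,"roll":-7.1,"gripper":0.85},{"dx":0,"dy":0,"dz":0,"roll":-7.1,"gripper":0.85},{"dx":0,"dy":0,"dz":0,"roll":-7.1,"gripper":0.85},{"dx":0,"dy":0,"dz":0,"roll":-7.1,"gripper":0.85},{"dx":0,"dy":0,"dz":0,"roll":-7.1,"gripper":0.85},{"dx":0,"dy":0,"dz":0,"roll":-7.1,"gripper":0.85},{"dx":0,"dy":0,"dz":0,"roll":-7.1,"gripper":0.85},{"dx":0,"dy":0,"dz":0,"roll":-7.1,"gripper":0.85},{"dx":0,"dy":0,"dz":0,"roll":-7.1,"gripper":0.85},{"dx":0,"dy":0,"dz":0,"roll":-7.1,"gripper":0.85},{"dx":0,"dy":0,"dz":0,"roll":-7.1,"gripper":0.85}]'
python3 -m handwheel '[{"dx":0,"dy":0,"dz":0,"roll":-7.1,"gripper":0.85},{"dx":0,"dy":0,"dz":0,"roll":-7.1,"gripper":0.85},{"dx":0,"dy":0,"dz":0,"roll":0,"gripper":0.85}]'
python3 -c "
from h import *
plan(407.5,153.2,150)"
```

```text
time_s: 17.12
position: [0.5567, -0.2698, 0.1597]
tcp_rot: [0.002, 0.781, 0.624, -0.006]
contact_force: [-0.1, 0.1, 0.2]
gripper_width: 0.0724
finger_force: 0.0
time_s: 17.37
position: [0.5566, -0.2698, 0.1596]
tcp_rot: [0.001, 0.699, 0.715, -0.005]
contact_force: [-0.6, 0.1, 0.2]
gripper_width: 0.0726
finger_force: 0.0
t 17.37 pos [ 556.6 -269.8  159.6] y-ang 1.3 tool shift [ 426.3 -139.6    6.7] roll  j7 -0.17 tilt z [-0.006 -0.009 -1.   ] w 72.6
```

```bash
python3 -m handwheel '[{"dx":0.0355,"dy":-0.0116,"dz":0,"roll":0,"gripper":0.85},{"dx":0.0355,"dy":-0.0116,"dz":0,"roll":0,"gripper":0.85},{"dx":0.0355,"dy":-0.0116,"dz":0,"roll":0,"gripper":0.85},{"dx":0.0355,"dy":-0.0116,"dz":0,"roll":0,"gripper":0.85},{"dx":0.0355,"dy":-0.0116,"dz":0,"roll":0,"gripper":0.85},{"dx":0.0355,"dy":-0.0116,"dz":0,"roll":0,"gripper":0.85},{"dx":0.0355,"dy":-0.0116,"dz":0,"roll":0,"gripper":0.85},{"dx":0.0355,"dy":-0.0116,"dz":0,"roll":0,"gripper":0.85},{"dx":0.0355,"dy":-0.0116,"dz":0,"roll":0,"gripper":0.85},{"dx":0.0355,"dy":-0.0116,"dz":0,"roll":0,"gripper":0.85},{"dx":0.0355,"dy":-0.0116,"dz":0,"roll":0,"gripper":0.85},{"dx":0.0355,"dy":-0.0116,"dz":0,"roll":0,"gripper":0.85}]'
python3 -m handwheel '[{"dx":0,"dy":0,"dz":0,"roll":0,"gripper":0.85},{"dx":0,"dy":0,"dz":0,"roll":0,"gripper":0.85},{"dx":0,"dy":0,"dz":0,"roll":0,"gripper":0.85}]'
python3 -c "
from h import *
C,I,P=look('w8');rect(P,10,20,407,153,40)
plan(407.5,153.2,0)"
```

```text
time_s: 18.37
position: [0.409, 0.1541, 0.1567]
tcp_rot: [0.002, 0.702, 0.712, -0.006]
contact_force: [0.8, -0.8, 0.3]
gripper_width: 0.0723
finger_force: 0.0
time_s: 18.62
position: [0.41, 0.1524, 0.1568]
tcp_rot: [0.003, 0.701, 0.713, -0.006]
contact_force: [-0.3, -0.3, 0.2]
gripper_width: 0.0725
finger_force: 0.0
5384 [406.7 153.5] [58.7 59.4] 2.5 mean [406.9 154.6  13.7] zmax 15.1
t 18.67 pos [410.3 151.7 156.8] y-ang 0.9 tool shift [  3.6  -2.  156.8] roll  j7 -1.11 tilt z [-0.005 -0.013 -1.   ] w 72.6
```

```bash
python3 -m handwheel '[{"dx":0.004,"dy":-0.0027,"dz":0.030,"roll":0,"gripper":0.85},{"dx":0,"dy":0,"dz":0.035,"roll":0,"gripper":0.85},{"dx":0,"dy":0,"dz":0.035,"roll":0,"gripper":0.85},{"dx":0,"dy":0,"dz":0.025,"roll":0,"gripper":0.85},{"dx":0,"dy":0,"dz":0.015,"roll":0,"gripper":0.85},{"dx":0,"dy":0,"dz":0.008,"roll":0,"gripper":0.85},{"dx":0,"dy":0,"dz":0,"roll":0,"gripper":0.85},{"dx":0,"dy":0,"dz":0,"roll":0,"gripper":0.85}]'
python3 -c "
from h import *
plan(406.8,153.5,0);print(status.get_obs()['joint_pos'].round(2))"
```

```text
time_s: 19.33
position: [0.4074, 0.1538, 0.0091]
tcp_rot: [0.003, 0.701, 0.713, -0.006]
contact_force: [-0.2, 0.1, -0.6]
gripper_width: 0.0725
finger_force: 0.0
t 19.33 pos [407.4 153.8   9.1] y-ang 0.9 tool shift [-0.2 -0.6  9.1] roll  j7 -1.53 tilt z [-0.004 -0.013 -1.   ] w 72.5
[-0.14  0.8  -0.43  2.24  1.12  0.35 -1.53]
```

```bash
python3 -m handwheel '[{"dx":0,"dy":0,"dz":0.005,"roll":0,"gripper":0.85},{"dx":0,"dy":0,"dz":0.004,"roll":0,"gripper":0.85},{"dx":0,"dy":0,"dz":0,"roll":0,"gripper":0.75},{"dx":0,"dy":0,"dz":0,"roll":0,"gripper":0.6},{"dx":0,"dy":0,"dz":0,"roll":0,"gripper":0.3},{"dx":0,"dy":0,"dz":0,"roll":0,"gripper":0},{"dx":0,"dy":0,"dz":0,"roll":0,"gripper":0},{"dx":0,"dy":0,"dz":0,"roll":0,"gripper":0}]'
python3 -c "
from h import *
plan(406.8,153.5,0)"
```

```text
time_s: 20.0
position: [0.4076, 0.1548, 0.0013]
tcp_rot: [0.004, 0.7, 0.714, -0.005]
contact_force: [-0.5, -0.5, 5.2]
gripper_width: 0.0564
finger_force: 62.2
t 20.0 pos [407.6 154.8   1.3] y-ang 1.1 tool shift [-1.3 -0.9  1.3] roll  j7 -1.57 tilt z [-0.002 -0.012 -1.   ] w 56.4
```

```bash
python3 -m handwheel '[{"dx":0,"dy":0,"dz":-0.005,"roll":0,"gripper":0},{"dx":0,"dy":0,"dz":-0.010,"roll":0,"gripper":0},{"dx":0,"dy":0,"dz":-0.020,"roll":0,"gripper":0},{"dx":0,"dy":0,"dz":-0.030,"roll":0,"gripper":0},{"dx":0,"dy":0,"dz":-0.030,"roll":0,"gripper":0},{"dx":0,"dy":0,"dz":-0.025,"roll":0,"gripper":0},{"dx":0,"dy":0,"dz":0,"roll":0,"gripper":0}]'
python3 -c "
from h import *
C,I,P=look('w9');plan(644.9,-25.5,125)"
```

```text
time_s: 20.58
position: [0.4095, 0.1578, 0.1243]
tcp_rot: [0.004, 0.7, 0.714, -0.002]
contact_force: [1.0, 0.1, -3.4]
gripper_width: 0.0559
finger_force: 65.0
t 20.63 pos [408.9 156.9 122.4] y-ang 1.0 tool shift [-186.7  232.7   -0.5] roll  j7 -1.21 tilt z [ 0.001 -0.01  -1.   ] w 56.1
```

View pics/w9.png

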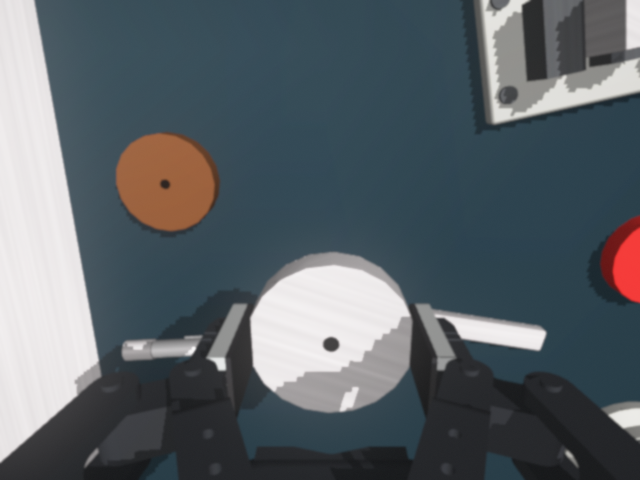

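Disc held level, dot at (331,344). Carry it to the anvil.

```bash
python3 -m handwheel '[{"dx":-0.006,"dy":0.0075,"dz":0,"roll":0,"gripper":0},{"dx":-0.013,"dy":0.0165,"dz":0,"roll":0,"gripper":0},{"dx":-0.018,"dy":0.0225,"dz":0,"roll":0,"gripper":0},{"dx":-0.019,"dy":0.0235,"dz":0,"roll":0,"gripper":0},{"dx":-0.019,"dy":0.0235,"dz":0,"roll":0,"gripper":0},{"dx":-0.019,"dy":0.0235,"dz":0,"roll":0,"gripper":0},{"dx":-0.019,"dy":0.0235,"dz":0,"roll":0,"gripper":0},{"dx":-0.019,"dy":0.0235,"dz":0,"roll":0,"gripper":0},{"dx":-0.019,"dy":0.0235,"dz":0,"roll":0,"gripper":0},{"dx":-0.018,"dy":0.0225,"dz":0,"roll":0,"gripper":0},{"dx":-0.012,"dy":0.0155,"dz":0,"roll":0,"gripper":0},{"dx":-0.006,"dy":0.0075,"dz":0,"roll":0,"gripper":0}]'
python3 -m handwheel '[{"dx":0,"dy":0,"dz":0.030,"roll":0,"gripper":0},{"dx":0,"dy":0,"dz":0.025,"roll":0,"gripper":0},{"dx":0,"dy":0,"dz":0,"roll":0,"gripper":0},{"dx":0,"dy":0,"dz":0,"roll":0,"gripper":0}]'
python3 -c "
from h import *
C,I,P=look('w10')
K,R,o=C
q=P.reshape(-1,3)*1000;q=q[(q[:,2]>60)&(q[:,2]<95)&(np.hypot(q[:,0]-645,q[:,1]+25)<70)]
print(q.mean(0)) if len(q) else 0
rect(P,18,30,645,-25,45)
plan(644.9,-25.5,26)"
```

```text
time_s: 21.63
position: [0.6451, -0.0303, 0.1188]
tcp_rot: [0.003, 0.702, 0.712, -0.007]
contact_force: [0.7, -1.4, -2.6]
gripper_width: 0.0557
finger_force: 64.8
time_s: 21.97
position: [0.6416, -0.0265, 0.0646]
tcp_rot: [0.001, 0.7, 0.714, -0.008]
contact_force: [-0.0, -0.5, -2.7]
gripper_width: 0.0564
finger_force: 65.2
[640.6937932  -23.42604756  77.65247505]
10013 [645.8 -10.9] [51.4 79.7] 85.9 mean [646.8  -5.8  25. ] zmax 26.4
t 22.02 pos [643.3 -25.9  66.5] y-ang 1.2 tool shift [ 0.9  1.9 40.4] roll  j7 -0.63 tilt z [-0.005 -0.012 -1.   ] w 56.2
```

View pics/w10.png

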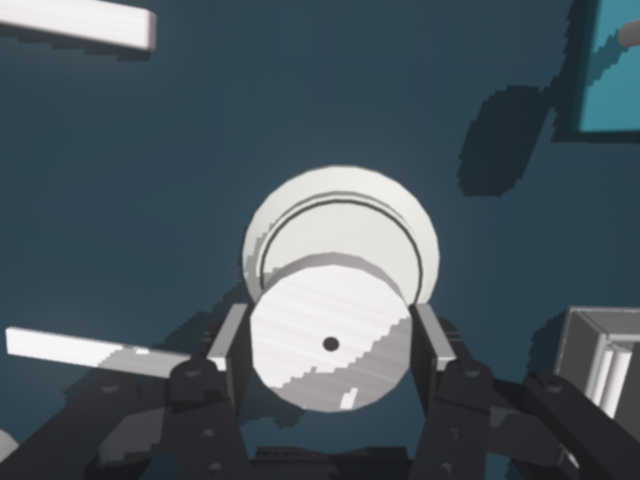

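Anvil rim ≈ column 341 vs disc dot 331 (perspective included): about 2 mm to correct. Lower.

```bash
python3 -m handwheel '[{"dx":0.001,"dy":0.002,"dz":0.012,"roll":0,"gripper":0},{"dx":0,"dy":0,"dz":0.012,"roll":0,"gripper":0},{"dx":0,"dy":0,"dz":0.006,"roll":0,"gripper":0},{"dx":0,"dy":0,"dz":0.003,"roll":0,"gripper":0},{"dx":0,"dy":0,"dz":0.002,"roll":0,"gripper":0},{"dx":0,"dy":0,"dz":0,"roll":0,"gripper":0}]'
python3 -m handwheel '[{"dx":0,"dy":0,"dz":0.001,"roll":0,"gripper":0},{"dx":0,"dy":0,"dz":0.001,"roll":0,"gripper":0},{"dx":0,"dy":0,"dz":0.001,"roll":0,"gripper":0},{"dx":0,"dy":0,"dz":0,"roll":0,"gripper":0}]'
```

```text
time_s: 22.52
position: [0.6457, -0.026, 0.0316]
tcp_rot: [0.003, 0.7, 0.714, -0.006]
contact_force: [-0.3, 1.3, -2.4]
gripper_width: 0.0563
finger_force: 65.4
time_s: 22.85
position: [0.6459, -0.0261, 0.029]
tcp_rot: [0.003, 0.7, 0.714, -0.005]
contact_force: [0.3, 0.1, -3.3]
gripper_width: 0.0562
finger_force: 65.4
```

```bash
python3 -m handwheel '[{"dx":0,"dy":0,"dz":0.001,"roll":0,"gripper":0},{"dx":0,"dy":0,"dz":0.001,"roll":0,"gripper":0},{"dx":0,"dy":0,"dz":0,"roll":0,"gripper":0}]'
python3 -m handwheel '[{"dx":0,"dy":0,"dz":0.001,"roll":0,"gripper":0},{"dx":0,"dy":0,"dz":0.001,"roll":0,"gripper":0},{"dx":0,"dy":0,"dz":0,"roll":0,"gripper":0}]'
```

```text
time_s: 23.1
position: [0.6458, -0.0262, 0.0268]
tcp_rot: [0.003, 0.7, 0.714, -0.005]
contact_force: [0.0, 1.0, -3.5]
gripper_width: 0.056
finger_force: 65.4
time_s: 23.35
position: [0.646, -0.0261, 0.0264]
tcp_rot: [0.004, 0.7, 0.714, -0.006]
contact_force: [-3.1, -0.6, 7.4]
gripper_width: 0.0564
finger_force: 66.6
```

```bash
python3 -m handwheel '[{"dx":0,"dy":0,"dz":0,"roll":0,"gripper":0.75},{"dx":0,"dy":0,"dz":0,"roll":0,"gripper":0.85},{"dx":0,"dy":0,"dz":0,"roll":0,"gripper":0.85},{"dx":0,"dy":0,"dz":-0.015,"roll":0,"gripper":0.85},{"dx":0,"dy":0,"dz":-0.030,"roll":0,"gripper":0.85},{"dx":0,"dy":0,"dz":-0.035,"roll":0,"gripper":0.85},{"dx":0,"dy":0,"dz":-0.035,"roll":0,"gripper":0.85},{"dx":0,"dy":0,"dz":-0.010,"roll":0,"gripper":0.85},{"dx":0,"dy":0,"dz":0,"roll":0,"gripper":0.85},{"dx":0,"dy":0,"dz":0,"roll":0,"gripper":0.85}]'
python3 -c "
from h import *
C,I,P=look('w11')
rect(P,33,50,645,-25,60);rect(P,20,30,645,-25,42)
plan(423.4,-161.2,145)"
```

```text
time_s: 24.18
position: [0.6465, -0.0248, 0.1509]
tcp_rot: [0.004, 0.7, 0.714, -0.005]
contact_force: [-0.1, 1.2, -0.9]
gripper_width: 0.0727
finger_force: 0.0
6545 [645.1 -27.2] [59.1 59.3] 44.6 mean [645.  -25.9  38.6] zmax 40.1
4127 [644.9 -25. ] [79.3 79.5] 1.1 mean [644.  -13.2  25. ] zmax 26.8
t 24.23 pos [645.7 -25.1 149.5] y-ang 1.1 tool shift [-131.8 -224.8    7.2] roll  j7 -0.56 tilt z [-0.004 -0.013 -1.   ] w 72.9
```

```bash
python3 -m handwheel '[{"dx":-0.0165,"dy":-0.028,"dz":0,"roll":0,"gripper":0.85},{"dx":-0.0165,"dy":-0.028,"dz":0,"roll":0,"gripper":0.85},{"dx":-0.0165,"dy":-0.028,"dz":0,"roll":0,"gripper":0.85},{"dx":-0.0165,"dy":-0.028,"dz":0,"roll":0,"gripper":0.85},{"dx":-0.0165,"dy":-0.028,"dz":0,"roll":0,"gripper":0.85},{"dx":-0.0165,"dy":-0.028,"dz":0,"roll":0,"gripper":0.85},{"dx":-0.0165,"dy":-0.028,"dz":0,"roll":0,"gripper":0.85},{"dx":-0.0165,"dy":-0.028,"dz":0,"roll":0,"gripper":0.85},{"dx":0,"dy":0,"dz":0,"roll":0,"gripper":0.85},{"dx":0,"dy":0,"dz":0,"roll":0,"gripper":0.85}]'
python3 -c "
from h import *
C,I,P=look('w12')
rect(P,13,25,423,-161,40)
plan(423.4,-161.2,3)"
```

```text
time_s: 25.07
position: [0.4222, -0.1622, 0.1511]
tcp_rot: [0.002, 0.701, 0.713, -0.007]
contact_force: [0.3, -0.1, 0.5]
gripper_width: 0.0727
finger_force: 0.0
3236 [ 422.5 -161.7] [53.5 52.8] 19.8 mean [ 422.6 -160.7   17.4] zmax 19.0
t 25.12 pos [ 424.2 -161.1  151.5] y-ang 1.0 tool shift [ 1.600e+00 -1.000e-01  1.485e+02] roll  j7 -0.44 tilt z [-0.004 -0.011 -1.   ] w 72.7
```

```bash
python3 -m handwheel '[{"dx":0.001,"dy":-0.0008,"dz":0.030,"roll":0,"gripper":0.85},{"dx":0,"dy":0,"dz":0.035,"roll":0,"gripper":0.85},{"dx":0,"dy":0,"dz":0.035,"roll":0,"gripper":0.85},{"dx":0,"dy":0,"dz":0.025,"roll":0,"gripper":0.85},{"dx":0,"dy":0,"dz":0.013,"roll":0,"gripper":0.85},{"dx":0,"dy":0,"dz":0.006,"roll":0,"gripper":0.85},{"dx":0,"dy":0,"dz":0.004,"roll":0,"gripper":0.75},{"dx":0,"dy":0,"dz":0,"roll":0,"gripper":0.6},{"dx":0,"dy":0,"dz":0,"roll":0,"gripper":0.3},{"dx":0,"dy":0,"dz":0,"roll":0,"gripper":0},{"dx":0,"dy":0,"dz":0,"roll":0,"gripper":0},{"dx":0,"dy":0,"dz":0,"roll":0,"gripper":0}]'
python3 -m handwheel '[{"dx":0,"dy":0,"dz":-0.005,"roll":0,"gripper":0},{"dx":0,"dy":0,"dz":-0.010,"roll":0,"gripper":0},{"dx":0,"dy":0,"dz":-0.020,"roll":0,"gripper":0},{"dx":0,"dy":0,"dz":-0.030,"roll":0,"gripper":0},{"dx":0,"dy":0,"dz":-0.035,"roll":0,"gripper":0},{"dx":0,"dy":0,"dz":-0.025,"roll":0,"gripper":0},{"dx":0,"dy":0,"dz":0,"roll":0,"gripper":0}]'
python3 -c "
from h import *
C,I,P=look('w13');plan(645,-27,129)"
```

```text
time_s: 26.12
position: [0.424, -0.162, 0.0048]
tcp_rot: [0.004, 0.7, 0.714, -0.005]
contact_force: [-0.3, -0.7, -1.2]
gripper_width: 0.0514
finger_force: 62.7
time_s: 26.7
position: [0.4265, -0.1604, 0.1336]
tcp_rot: [0.006, 0.7, 0.714, -0.004]
contact_force: [1.1, -0.6, -1.5]
gripper_width: 0.0513
finger_force: 63.2
t 26.75 pos [ 425.4 -160.8  131.6] y-ang 1.0 tool shift [129.8 222.    1.1] roll  j7 -0.48 tilt z [ 0.002 -0.014 -1.   ] w 51.3
```

View pics/w13.png

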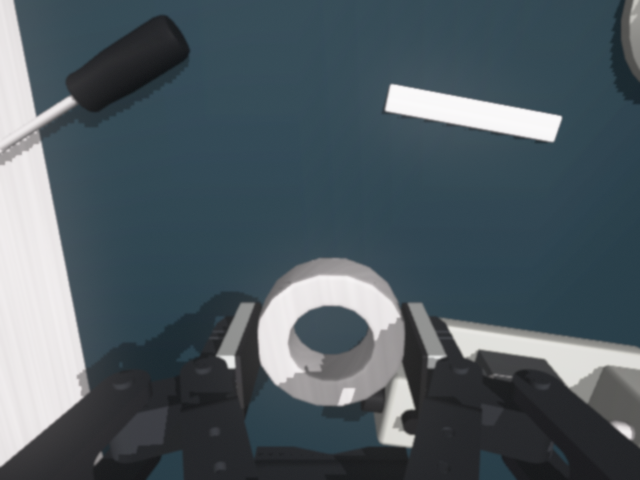

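Ring held level, centre (331,340). Carry it over the disc.

```bash
python3 -m handwheel '[{"dx":0.005,"dy":0.009,"dz":0,"roll":0,"gripper":0},{"dx":0.010,"dy":0.017,"dz":0,"roll":0,"gripper":0},{"dx":0.014,"dy":0.024,"dz":0,"roll":0,"gripper":0},{"dx":0.015,"dy":0.0255,"dz":0,"roll":0,"gripper":0},{"dx":0.015,"dy":0.0255,"dz":0,"roll":0,"gripper":0},{"dx":0.015,"dy":0.0255,"dz":0,"roll":0,"gripper":0},{"dx":0.015,"dy":0.0255,"dz":0,"roll":0,"gripper":0},{"dx":0.015,"dy":0.0255,"dz":0,"roll":0,"gripper":0},{"dx":0.013,"dy":0.0225,"dz":0,"roll":0,"gripper":0},{"dx":0.009,"dy":0.015,"dz":0,"roll":0,"gripper":0},{"dx":0.004,"dy":0.007,"dz":0,"roll":0,"gripper":0},{"dx":0,"dy":0,"dz":0.020,"roll":0,"gripper":0}]'
python3 -m handwheel '[{"dx":0,"dy":0,"dz":0.025,"roll":0,"gripper":0},{"dx":0,"dy":0,"dz":0.010,"roll":0,"gripper":0},{"dx":0,"dy":0,"dz":0,"roll":0,"gripper":0},{"dx":0,"dy":0,"dz":0,"roll":0,"gripper":0}]'
python3 -c "
from h import *
plan(645,-27,44)"
```

```text
time_s: 27.75
position: [0.6468, -0.0226, 0.1083]
tcp_rot: [0.004, 0.699, 0.715, -0.003]
contact_force: [1.0, 0.3, -2.0]
gripper_width: 0.0512
finger_force: 63.2
time_s: 28.08
position: [0.6424, -0.0267, 0.0711]
tcp_rot: [0.002, 0.7, 0.714, -0.006]
contact_force: [0.3, -0.4, -1.6]
gripper_width: 0.0514
finger_force: 63.3
t 28.08 pos [642.4 -26.7  71.1] y-ang 1.1 tool shift [-0.   2.8 27.1] roll  j7 -0.62 tilt z [-0.006 -0.012 -1.   ] w 51.4
```

```bash
python3 -m handwheel '[{"dx":0,"dy":0.002,"dz":0.009,"roll":0,"gripper":0},{"dx":0,"dy":0,"dz":0.008,"roll":0,"gripper":0},{"dx":0,"dy":0,"dz":0.004,"roll":0,"gripper":0},{"dx":0,"dy":0,"dz":0.002,"roll":0,"gripper":0},{"dx":0,"dy":0,"dz":0.001,"roll":0,"gripper":0},{"dx":0,"dy":0,"dz":0,"roll":0,"gripper":0}]'
python3 -m handwheel '[{"dx":0,"dy":0,"dz":0.001,"roll":0,"gripper":0},{"dx":0,"dy":0,"dz":0.001,"roll":0,"gripper":0},{"dx":0,"dy":0,"dz":0,"roll":0,"gripper":0}]'
```

```text
time_s: 28.58
position: [0.6451, -0.0269, 0.0479]
tcp_rot: [0.003, 0.7, 0.714, -0.005]
contact_force: [0.2, -0.9, -2.0]
gripper_width: 0.0514
finger_force: 63.3
time_s: 28.83
position: [0.6452, -0.0269, 0.0461]
tcp_rot: [0.003, 0.7, 0.714, -0.005]
contact_force: [0.1, -0.1, -2.9]
gripper_width: 0.0511
finger_force: 63.3
```

```bash
python3 -m handwheel '[{"dx":0,"dy":0,"dz":0.001,"roll":0,"gripper":0},{"dx":0,"dy":0,"dz":0.001,"roll":0,"gripper":0},{"dx":0,"dy":0,"dz":0,"roll":0,"gripper":0}]'
python3 -m handwheel '[{"dx":0,"dy":0,"dz":0.0005,"roll":0,"gripper":0},{"dx":0,"dy":0,"dz":0.0005,"roll":0,"gripper":0},{"dx":0,"dy":0,"dz":0,"roll":0,"gripper":0}]'
```

```text
time_s: 29.08
position: [0.6451, -0.0269, 0.0438]
tcp_rot: [0.003, 0.7, 0.714, -0.005]
contact_force: [-0.4, -0.7, -2.4]
gripper_width: 0.0515
finger_force: 63.3
time_s: 29.33
position: [0.6452, -0.0269, 0.0436]
tcp_rot: [0.003, 0.7, 0.714, -0.005]
contact_force: [-2.3, -0.6, 4.5]
gripper_width: 0.051
finger_force: 63.8
```

Contact; release and rise.

```bash
python3 -m handwheel '[{"dx":0,"dy":0,"dz":0,"roll":0,"gripper":0.75},{"dx":0,"dy":0,"dz":0,"roll":0,"gripper":0.85},{"dx":0,"dy":0,"dz":0,"roll":0,"gripper":0.85},{"dx":0,"dy":0,"dz":-0.015,"roll":0,"gripper":0.85},{"dx":0,"dy":0,"dz":-0.030,"roll":0,"gripper":0.85},{"dx":0,"dy":0,"dz":-0.035,"roll":0,"gripper":0.85},{"dx":0,"dy":0,"dz":-0.035,"roll":0,"gripper":0.85},{"dx":0,"dy":0,"dz":0,"roll":0,"gripper":0.85},{"dx":0,"dy":0,"dz":0,"roll":0,"gripper":0.85},{"dx":0,"dy":0,"dz":0,"roll":0,"gripper":0.85}]'
python3 -c "
from h import *
C,I,P=look('w14');rect(P,50,65,645,-25,60);rect(P,33,45,645,-25,45);rect(P,20,30,645,-25,42)
J,D=vision.get_image('scene');cv2.imwrite('pics/end.png',J)"
```

```text
time_s: 30.17
position: [0.6453, -0.0258, 0.1584]
tcp_rot: [0.003, 0.7, 0.714, -0.005]
contact_force: [-0.7, -0.1, 0.5]
gripper_width: 0.073
finger_force: 0.0
4115 [644.3 -27.8] [52.9 53.2] 89.0 mean [644.2 -26.5  56.2] zmax 57.9
2442 [643.9 -20.6] [59.3 46. ] 9.7 mean [645.6 -21.4  38.9] zmax 44.1
3592 [644.7 -20.8] [70.9 79.3] 89.0 mean [644.2  -9.1  25. ] zmax 26.9
```

View pics/end.png

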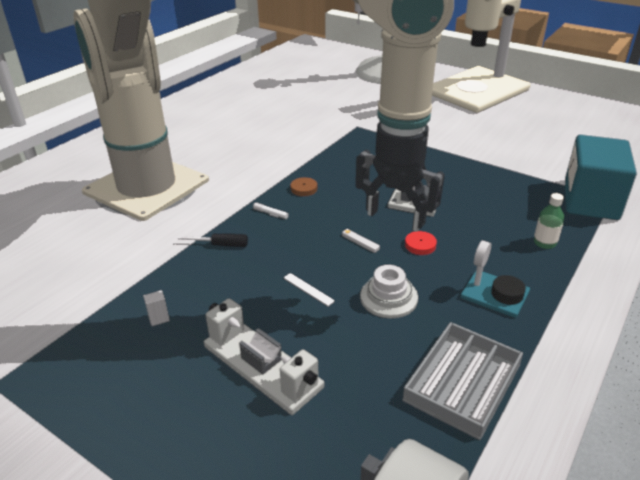

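The picture shows the ring on the disc on the anvil at (388,290) and the V-block on the bed at (262,350). The rule, feelers and thick block have not moved. The thin block's seating was measured after its release.

```bash
python3 -c "
from cell import job
print(job.hand_in())"
```

```text
the job is handed in; nothing more can be done
None
```

The gauging station is laid out and handed in at about 30 s of the 109 s: V-block, thin gauge block, disc and ring all measured within about 3 mm of their targets after release, and the thick block, feelers and rule look unmoved; the hand-in returned no verdict.

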